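# Scan a sample box with the hand scanner

### The job

The low white-lidded sample box has to be scanned in, but a Petri dish was left on its barcode label: lift the dish off, keeping it upright, and set it down gently, flat in the aluminium tray. Then take the hand scanner from its rest, aim it at the label in the middle of the box's lid, within its reading distance and with its scan line running across the bars, and hold it steady there for about a second. Finally lay the scanner back in its rest with the nose the way it was, without dropping anything or shifting the box or the other things on the bench.

Things in the scene. Friction and masses are not known exactly. Their poses are not given: they have to be found in the camera images.
- sample_box: Loose low box, grey with a white lid, 88 (x) x 128 (y) x 45 mm high, 0.45 kg. Origin: centre of its underside; z up. The only one of the three boxes and racks in the back row that is 45 mm high, and the one a dish stands on.
- label (a point): Centre of the barcode label, flat on the top of the sample box's lid, in the middle, 45 mm above the bench. The label is 36 (x) x 64 (y) mm, white with black bars; the bars run along x and follow one another along y, so a scan line across the bars runs along y. Axes are those of the box, z up.
- dish: Closed round Petri dish, clear plastic with tan filling, 55 mm diameter, 16 mm high, 40 g, standing loose on the sample box's lid over the label. Origin: centre of its underside; z up.
- tray: Fixed shallow aluminium tray, 130 (x) x 210 (y) mm outside, floor 3 mm thick, lip 3 mm thick and 9 mm high from the bench. Origin: centre of its underside, at bench height. A stack of dishes stands in its +y half, about 62 mm from the middle; its -y half is free (around x 0, y -45 mm).
- cradle: Fixed scanner rest: base 135 x 75 x 6 mm, two white upright forks 12 mm thick at x = -55 and +36 mm (79 mm free between them for the fingers). Each has a flat seat 35 mm above the bench, about 36 mm wide, its arms flaring to about 48 mm at their tops, 56 mm above the bench. Origin: on the bench, right below the scanner's usual origin; x points to the nose end.
- scanner: Grey hand scanner, 0.2 kg, lying level in the rest along its x, underside 35 mm above the bench, origins within 5 mm. Handle x -85 to +60, 32 wide (y), z 0 to 26 mm; at +x a black head 46 wide, bent 45 degrees down to z = -21, reaching x = 99 mm. Origin: on the handle's underside; centre of mass within 8 mm of x = 0. Grip the handle's sides near x = -8 mm, between the forks.
- window (a point): Scanner's window, at x 87.7, y 0, z -9.7 mm in the scanner's frame. x axis: the beam, out of the window, forward and 45 degrees down with the handle level; y axis: the scanner's y, the scan line's direction. Reads a label 50 to 150 mm away (best 100), its centre within 10 mm of the beam, window over 30 mm above it, scan line across the bars within 15 degrees, either way round.
- tip_box: Bystander: loose grey box with white lid, 85 x 125 x 88 mm high, in the back row. Origin: centre of underside.
- tube_rack: Bystander: loose green tube rack with capped tubes, 78 x 120 mm, 86 mm high over the caps, in the back row. Origin: centre of underside.
- dish_stack: Bystander: three dishes stacked as one piece, 55 mm diameter, 48 mm high, in the tray. Origin: centre of underside.
- jar: Bystander: small jar, 48 mm diameter, 60 mm high, between the tray and the rest. Origin: centre of underside.
- bottle: Bystander: glass bottle, 72 mm diameter, 150 mm high, behind the back row. Origin: centre of underside.
- can: Bystander: can, 66 mm diameter, 120 mm high, behind the back row. Origin: centre of underside.
Mind the look-alikes: they are no part of the job. Leave any red or yellow look-alike of the sample_box alone.

How it is judged:
By the outcome, as a careful person would: the job done as asked, in the order asked, and still so for the second after the job is handed in, with the robot touching nothing.
It also fails if it takes over 69 s, if anything falls off the work surface, if the arm or the gripper's body presses on something with over 40 N, if the wrist force passes 120 N, or if a joint passes its speed limit or range.

### The arm

A 6-joint arm with a two-finger parallel gripper is mounted at the origin on the work surface. World frame = base frame: x ahead of the robot, y to its left, z up, the work surface at z = 0. Lengths are in m, angles in rad, forces in N, time in s.
With the tool pointing down it reaches from about 0.25 to 0.725 m from the base axis. Payload 4 kg.
Tool frame: the origin (TCP) lies midway between the tips of the shut fingers; the grasp point (between the pads) lies 19 mm behind it; y points along the fingers, z is the direction in which the jaws open and shut, and the axes are right-handed (so a half turn about y gives the same grasp; the last joint's range is limited). The gripper opens to 85 mm and grips with 20 to 120 N. Pads are 22 mm wide; open, the fingers measure 114 mm over their backs; the gripper's body (76 mm by 85 mm) begins 54 mm behind the grasp point. The pads swing forward as they close: fully open they stand 13 mm farther back than shut.
Start: joints at [1.273, 0.241, 0.005, 1.335, 0, 1.571], TCP at [0.147, 0.478, 0.231] pointing down, gripper open.
Joint ranges: [-2.72, 2.72], [-1.05, 1.87], [-1.09, 1.28], [-1.99, 2.15], [-1.42, 1.44], [-3.14, 3.14]. Speed limits (rad/s): [2.79, 2.79, 3.14, 3.14, 3.14, 3.14].

### API

Orientations are given as a unit quaternion [x, y, z, w].
In Python, from workcell import bot gives the robot as it stands. The module is installed in compiled form; this text tells all that it offers.
- The arm moves only by the shell command python3 -m handwheel 'ROWS' [OPENING]. ROWS is JSON, a list of rows, each a list of 6 numbers: the shift along the tool's x, y, z in units of 25 mm (1.0 is 25 mm), then the turn, a rotation vector about the tool's x, y, z in units of 10 degrees (1.0 is 10 degrees). A call has exactly 5 rows; each row is the pose to reach, as a shift and turn from the pose commanded when the call began, along the tool's axes at that moment; what a row does not reach only later rows make up. A row lasts 1/8 s, in which the tool goes at most 62.5 mm and 10.7 degrees, less where a joint would pass 70% of its speed; a pose out of reach is approached as far as the arm can. A call with a gripper value outside its range is refused whole. OPENING is the gripper command: -1 is shut, 1 is fully open, values between are in proportion, set as the call begins (- or left out, the last holds). The fingers move at their own pace and stop on an object; the grip force is fixed at half the most. Time passes only in rows, so rows that repeat a pose let the fingers close, or fill a call up. It gives the time, the measured TCP pose, the force and the opening at its end, in the units of the state.
- bot.get_obs(): the state, without advancing time (a new reading comes with each control period).
- bot.camera(name): name is "scene" or "top" or "wrist"; returns a dict with "color" (420x560x3 uint8, red, green, blue), "fx", "fy", "cx", "cy" (pixels), "dist_coeffs" ([k1, k2, p1, p2, k3] as OpenCV has them; the pictures are not rectified), "rvec" (rotation vector, rad) and "tvec" (3), from world to camera coordinates, as OpenCV has them. Camera axes: x right, y down, z forward; pixel columns grow to the right and rows downward; lengths in m; the calibration is good to about 2 mm. A picture is of the moment at which its call begins. There is no depth.
- bot.job_done(): hands the job in, once; it reports no verdict.
The state is a dict: "clock": time; "joint_pos": joint angles; "joint_vel": joint speeds; "tau": joint torques, N m; "eef_pos": TCP position; "tool_rot": TCP orientation; "ft_force": force on the tool from outside, world axes, zero at the start; "ft_torque": the same for the moment, N m; "grip_width": finger opening in m.
Only numpy, scipy, OpenCV 4.12 (cv2) and the standard library are available. Lean on these libraries where they do the work, as an engineer would, in place of code of your own. Each camera call takes 0.05 s, during which the arm holds its last target.

## Working session

There is one attempt and no reset: what is moved stays moved. The work goes in short steps, Python scripts to look and compute and a shell command to move; the robot and the scene stay as the last step left them, time stands still between calls to the robot, and variables do not carry over. Pictures are saved under pics/ and viewed, and the job is handed in when it is done.

```bash
mkdir -p pics
python3 - <<'E'
from workcell import bot
import cv2
for n in("scene","top"):
    c=bot.camera(n); cv2.imwrite(f"pics/{n}0.png",c["color"][:,:,::-1]); print(n,c["fx"],c["fy"],c["cx"],c["cy"],c["dist_coeffs"],c["rvec"],c["tvec"])
o=bot.get_obs()
print(o)
E
```

```text
scene 538.823302125346 538.823302125346 282.12928774392356 207.64264638498366 [-0.16260207  0.          0.          0.          0.        ] [ 1.28357185  2.08949229 -1.06040063] [ 0.16168553 -0.2611072   1.79890627]
top 418.6252681685977 418.6252681685977 279.41808977524204 199.11512774916818 [0.01109044 0.         0.         0.         0.        ] [ 2.12152137 -2.16155281  0.14753894] [0.07512474 0.5209346  0.97452438]
{'clock': 0.1, 'joint_pos': array([ 1.27298698e+00,  2.41361991e-01,  3.86680656e-03,  1.33520562e+00,
       -1.66510087e-05,  1.57079788e+00]), 'joint_vel': array([ 0.00099858,  0.00037746,  0.00405757, -0.00271972, -0.00097356,
       -0.00020195]), 'tau': array([ 5.51769390e-04, -3.73138225e+01,  2.53009915e+01,  1.09062635e-02,
        2.16191012e-05,  7.45945066e-07]), 'eef_pos': array([0.14655256, 0.47744973, 0.23049282]), 'tool_rot': array([ 0.69994841, -0.1049974 ,  0.10480926, -0.6986149 ]), 'ft_force': array([-0.02429656, -0.45114834,  0.00733696]), 'ft_torque': array([0.03391945, 0.04506633, 0.06144369]), 'grip_width': 0.0854106382047741}
```

View pics/scene0.png

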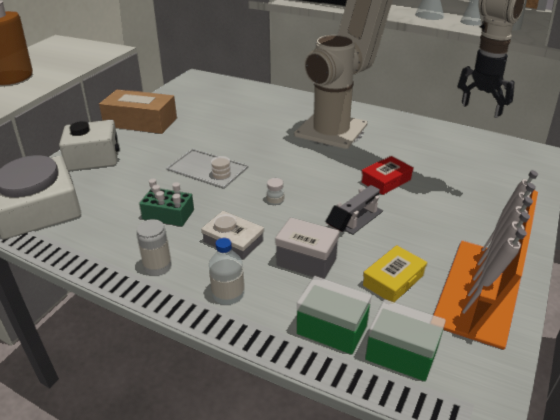

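View pics/top0.png

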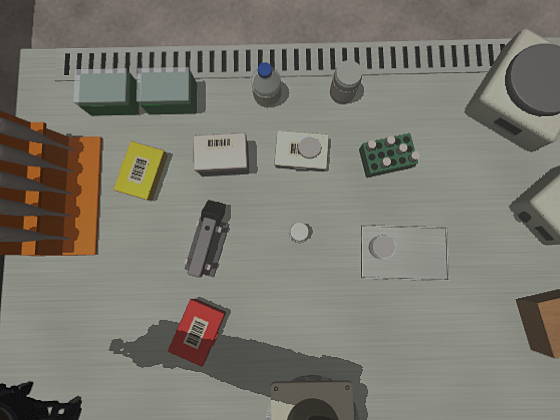

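The scene shows the low white box with a dish on it, at (233,232) in scene and (302,150) in top. The scanner rest is at (208,240) in top with its nose up, towards +x. The tray is at (404,252), with its stack on the left (+y) side and the right side free. The jar is at (299,232).

```bash
cat > h.py <<'E'
import numpy as np, cv2
from workcell import bot
from scipy.spatial.transform import Rotation as R
def KD(c): return np.array([[c["fx"],0,c["cx"]],[0,c["fy"],c["cy"]],[0,0,1]]),np.array(c["dist_coeffs"],float)
def ray(c,px):
    K,D=KD(c); p=cv2.undistortPoints(np.array(px,float).reshape(-1,1,2),K,D).reshape(-1,2)
    M=cv2.Rodrigues(np.array(c["rvec"],float))[0]; t=np.array(c["tvec"],float).ravel()
    d=np.c_[p,np.ones(len(p))]@M; o=-M.T@t
    return o,d
def onz(c,px,z):
    o,d=ray(c,px); return o+d*((z-o[2])/d[:,2])[:,None]
def proj(c,P):
    K,D=KD(c); return cv2.projectPoints(np.array(P,float).reshape(-1,1,3),np.array(c["rvec"],float),np.array(c["tvec"],float),K,D)[0].reshape(-1,2)
def crop(c,x0,y0,x1,y1,f,name): 
    cv2.imwrite(name,cv2.resize(c["color"][y0:y1,x0:x1,::-1],None,fx=f,fy=f,interpolation=cv2.INTER_CUBIC))
E
python3 - <<'E'
from h import *
c=bot.camera("top"); crop(c,180,120,460,290,2.8,"pics/t1.png")
np.save("top0.npy",c,allow_pickle=True)
s=bot.camera("scene"); crop(s,140,140,400,290,3,"pics/s1.png"); np.save("scene0.npy",s,allow_pickle=True)
w=bot.camera("wrist"); cv2.imwrite("pics/w0.png",w["color"][:,:,::-1])
for n,p,z in [("box",(302,150),.045),("dish",(310,147),.061),("scanner",(208,240),.061),("jar",(299,232),.06),("tray",(404,252),.009),("stack",(382,246),.051)]: print(n,onz(c,[p],z))
E
```

```text
box [[0.64154296 0.00795488 0.045     ]]
dish [[ 0.64427754 -0.01067117  0.061     ]]
scanner [[0.42569916 0.23367165 0.061     ]]
jar [[0.44044035 0.02081165 0.06      ]]
tray [[ 0.39051838 -0.23546962  0.009     ]]
stack [[ 0.40470388 -0.17307048  0.051     ]]
```

View pics/t1.png

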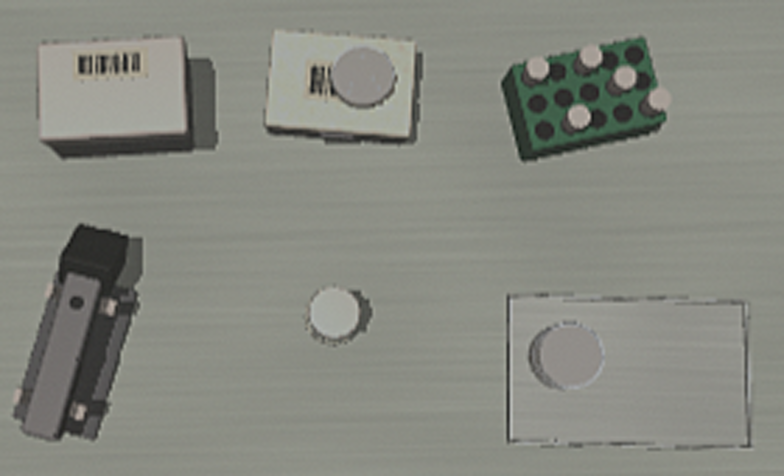

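View pics/s1.png

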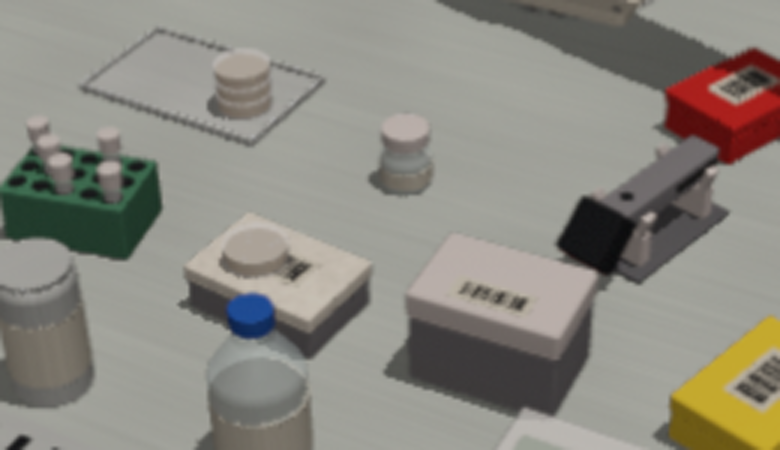

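View pics/w0.png

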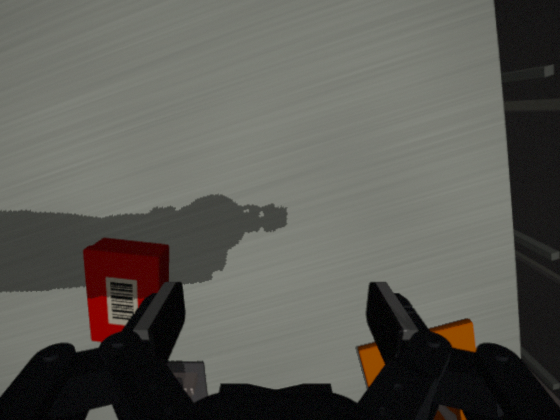

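Run:
```python
from h import *
c=np.load("top0.npy",allow_pickle=True).item()
im=c["color"].astype(int); 
sub=im[120:180,265:345]; g=sub.min(2)
for y in range(8,60,6): print(y+120,g[y,::4])
print(im[147,306:316:3],im[245,200:230:3].tolist(),im[205,206:222:3].tolist())
# lid mask
m=((im.min(2)>0)&(im.sum(2)>590)).astype(np.uint8); m[:120]=0;m[180:]=0;m[:,:265]=0;m[:,345:]=0
cs,_=cv2.findContours(m,cv2.RETR_EXTERNAL,cv2.CHAIN_APPROX_NONE)
k=max(cs,key=cv2.contourArea); r=cv2.minAreaRect(k); b=cv2.boxPoints(r); print(r)
P=onz(c,b,.045); print(P); print(P.mean(0),np.linalg.norm(P[0]-P[1]),np.linalg.norm(P[1]-P[2]))
o=bot.get_obs(); print(R.from_quat(o["tool_rot"]).as_matrix().round(3),o["eef_pos"],proj(c,[o["eef_pos"]]))
```

```text
128 [131 133 132 130 132 133 131 133 133 133 133 131 132 132 130 131 131 130
 130 129]
134 [133 133 133 145 160 160 155 158 154 154 158 151 160 150 137 127 131 131
 130 130]
140 [132 135 135 164 164 158 161 154 161 149 136 146 135 140 155 155  74 133
 133 131]
146 [131 132 132 163 158 161 140  78  67 136 136 135 138 135 134 152  76 130
 131 130]
152 [135 134 135 157 154 155 139 102 136 144 141 136 135 142 165 159  75 131
 130 130]
158 [134 136 137 157 154 159 158 156 157 155 133 100 119 164 157 162  80 134
 134 134]
164 [133 134 133 136 156 161 161 161 163 159 153 160 156 160 159 169 145 134
 133 131]
170 [135 133 133 135 136 137 140 144  73  60  60 102  63  44  42  74 141 132
 133 132]
176 [133 131 134 136 134 134 134 135 136 135 137 138 138 138 138 137 137 136
 134 131]
[[144 141 137]
 [144 140 136]
 [144 142 139]
 [143 140 135]] [[114, 111, 109], [114, 109, 108], [116, 112, 112], [50, 51, 48], [55, 55, 55], [55, 55, 53], [93, 91, 91], [81, 81, 79], [150, 151, 142], [143, 145, 136]] [[40, 39, 38], [47, 47, 45], [44, 45, 43], [46, 46, 43], [45, 45, 43], [45, 46, 43]]Traceback (most recent call last):
  File "<stdin>", line 10, in <module>
ValueError: max() iterable argument is empty
```

Run:
```python
from h import *
c=np.load("top0.npy",allow_pickle=True).item()
im=c["color"].astype(int); 
m=(im.min(2)>146).astype(np.uint8); m[:120]=0;m[180:]=0;m[:,:265]=0;m[:,345:]=0
cs,_=cv2.findContours(m,cv2.RETR_EXTERNAL,cv2.CHAIN_APPROX_NONE)
k=max(cs,key=cv2.contourArea); r=cv2.minAreaRect(k); b=cv2.boxPoints(r); print(r)
P=onz(c,b,.045); print(P); print(P.mean(0),np.linalg.norm(P[0]-P[1]),np.linalg.norm(P[1]-P[2]),np.degrees(np.arctan2(*(P[1]-P[0])[:2])))
# dish: inside lid, not white, not dark
x0=273;y0=130
u=((im.min(2)>115)&(im.min(2)<148)).astype(np.uint8)
f=np.zeros_like(u); cv2.fillConvexPoly(f,cv2.convexHull(k),1); f=cv2.erode(f,np.ones((3,3)))
u=cv2.morphologyEx(u*f,cv2.MORPH_OPEN,cv2.getStructuringElement(cv2.MORPH_ELLIPSE,(9,9)))
cs,_=cv2.findContours(u,cv2.RETR_EXTERNAL,cv2.CHAIN_APPROX_NONE)
k=max(cs,key=cv2.contourArea); print(cv2.minEnclosingCircle(k),cv2.fitEllipse(k)); print("dish",onz(c,[cv2.fitEllipse(k)[0]],.061))
o=bot.get_obs(); print(R.from_quat(o["tool_rot"]).as_matrix().round(3),o["eef_pos"],proj(c,[o["eef_pos"]]))
```

```text
((301.2515563964844, 148.98040771484375), (50.920501708984375, 33.2911491394043), 4.513988971710205)
[[ 0.60896474  0.07558064  0.045     ]
 [ 0.69246423  0.06776341  0.045     ]
 [ 0.67961853 -0.05672001  0.045     ]
 [ 0.59649692 -0.04749414  0.045     ]]
[0.64438611 0.00978247 0.045     ] 0.08386462167703727 0.12514444855230122 95.34844487758677
((309.5, 146.5), 10.79361629486084) ((309.4171142578125, 146.5303497314453), (19.0076904296875, 21.16533088684082), 84.67559051513672)
dish [[ 0.64547019 -0.00930231  0.061     ]]
[[ 0.956 -0.     0.293]
 [-0.293 -0.001  0.956]
 [-0.    -1.    -0.001]] [0.14663841 0.4777368  0.23088767] [[ 56.96866515 391.01781606]]
```

```bash
python3 -m handwheel '[[2,0,-1,0,0,0],[4,0,-2,0,-0.2,0],[6,0.1,-3.1,0,-0.5,0],[8.1,0.2,-4.2,0,-0.8,0],[10.2,0.3,-5.3,0,-1.12,0]]' 1
```

```text
clock: 0.88
eef_pos: [0.3527, 0.2751, 0.2239]
tool_rot: [-0.706, 0.035, -0.036, 0.706]
ft_force: [0.3, 1.1, 0.4]
grip_width: 0.0855
```

```bash
cat >> h.py <<'E'
def rel(pos,yawdeg):
    o=bot.get_obs(); A=R.from_quat(o["tool_rot"]); 
    T=R.from_matrix(np.array([[1,0,0],[0,0,1],[0,-1,0]]).T if 0 else np.c_[[1,0,0],[0,0,-1],[0,1,0]].astype(float))
    B=R.from_euler("z",yawdeg,degrees=True)*T
    sh=A.inv().apply(np.array(pos)-o["eef_pos"])/.025
    t=(A.inv()*B).as_rotvec(degrees=True)/10
    print("eef",o["eef_pos"].round(4),"yaw",np.degrees(np.arctan2(*A.as_matrix()[:2,0][::-1])).round(2),"F",o["ft_force"].round(1),"w",o["grip_width"].round(4),"t",round(o["clock"],2))
    print("shift",sh.round(3),"turn",t.round(3))
E
python3 - <<'E'
from h import *
rel([.6455,-.0093,.17],-5.8)
E
```

```text
Traceback (most recent call last):
  File "h.py", line 22, in rel
    print("eef",o["eef_pos"].round(4),"yaw",np.degrees(np.arctan2(*A.as_matrix()[:2,0][::-1])).round(2),"F",o["ft_force"].round(1),"w",o["grip_width"].round(4),"t",round(o["clock"],2))
                                                                                                                                       ^^^^^^^^^^^^^^^^^^^^^
AttributeError: 'float' object has no attribute 'round'
```

```bash
sed -i 's/o\["grip_width"\].round(4)/round(o["grip_width"],4)/' h.py
python3 - <<'E'
from h import *
rel([.6455,-.0093,.17],-5.8)
E
```

```text
eef [0.3527 0.2751 0.2239] yaw -5.74 F [0.3 1.1 0.4] w 0.0855 t 0.88
shift [ 12.789   2.156 -10.15 ] turn [-0.003  0.006  0.003]
```

```bash
python3 -m handwheel '[[1.7,0.2,-1.3,0,0,0],[3.4,0.5,-2.6,0,0,0],[5.2,0.8,-4,0,0,0],[7,1.1,-5.5,0,0,0],[8.8,1.4,-7,0,0,0]]'; python3 -c "
from h import *
rel([.6455,-.0093,.17],-5.8)"
```

```text
clock: 1.5
eef_pos: [0.5537, 0.0784, 0.1885]
tool_rot: [-0.706, 0.036, -0.036, 0.706]
ft_force: [0.6, 1.0, 0.2]
grip_width: 0.0856
eef [0.5537 0.0784 0.1885] yaw -5.86 F [0.6 1.  0.2] w 0.0856 t 1.5
shift [ 4.01   0.739 -3.117] turn [-0.002 -0.006  0.001]
```

```bash
python3 -m handwheel '[[1.5,0.2,-1.2,0,0,0],[2.8,0.5,-2.2,0,0,0],[3.7,0.7,-2.9,0,0,0],[4,0.74,-3.1,0,0,0],[4,0.74,-3.1,0,0,0]]'; python3 -c "
from h import *
rel([.6455,-.0093,.17],-5.8)
c=bot.camera('wrist'); cv2.imwrite('pics/w1.png',c['color'][:,:,::-1]); np.save('w1.npy',c,allow_pickle=True)
P=[[.6455,-.0093,.061]];print(proj(c,P))"
```

```text
clock: 2.12
eef_pos: [0.6439, -0.0072, 0.1699]
tool_rot: [-0.706, 0.037, -0.036, 0.706]
ft_force: [0.5, -0.1, 0.1]
grip_width: 0.0854
eef [ 0.6439 -0.0072  0.1699] yaw -5.88 F [ 0.5 -0.1  0.1] w 0.0854 t 2.12
shift [ 0.074 -0.005 -0.076] turn [-0.001 -0.008 -0.006]
[[274.56634342 220.39387252]]
```

View pics/w1.png

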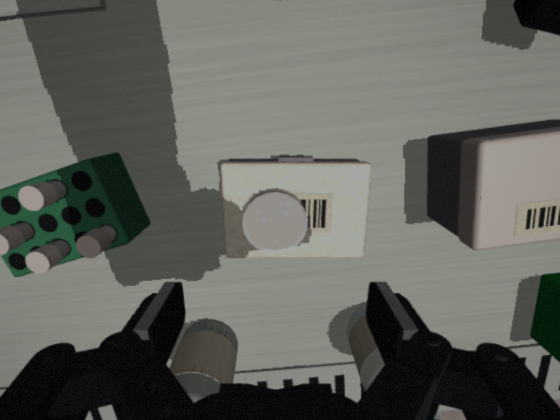

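The wrist view shows the lid with corners near (222,162), (369,163), (364,258) and (224,257). The dish is at about (276,221), close to the predicted (274.6,220.4).

Run:
```python
from h import *
c=np.load("w1.npy",allow_pickle=True).item()
crop(c,205,145,385,270,4.4,"pics/w1c.png")
P=onz(c,[(222,162),(369,163),(364,258),(224,257)],.045);print(P,P.mean(0));print(np.degrees(np.arctan2((P[1]-P[0])[0],(P[1]-P[0])[1])),np.degrees(np.arctan2((P[2]-P[3])[0],(P[2]-P[3])[1])),[np.linalg.norm(P[i]-P[i-1]) for i in range(4)])
print(onz(c,[(276,221)],.061))
```

```text
[[ 0.59545158 -0.04800326  0.045     ]
 [ 0.60881099  0.07353997  0.045     ]
 [ 0.69531976  0.06794157  0.045     ]
 [ 0.68103813 -0.05955972  0.045     ]] [0.64515511 0.00847964 0.045     ]
6.272481008355096 6.39115700697516 [np.float64(0.08636324270996282), np.float64(0.12227523020650777), np.float64(0.08668973572446408), np.float64(0.12829864713580477)]
[[ 0.64614722 -0.00817547  0.061     ]]
```

View pics/w1c.png

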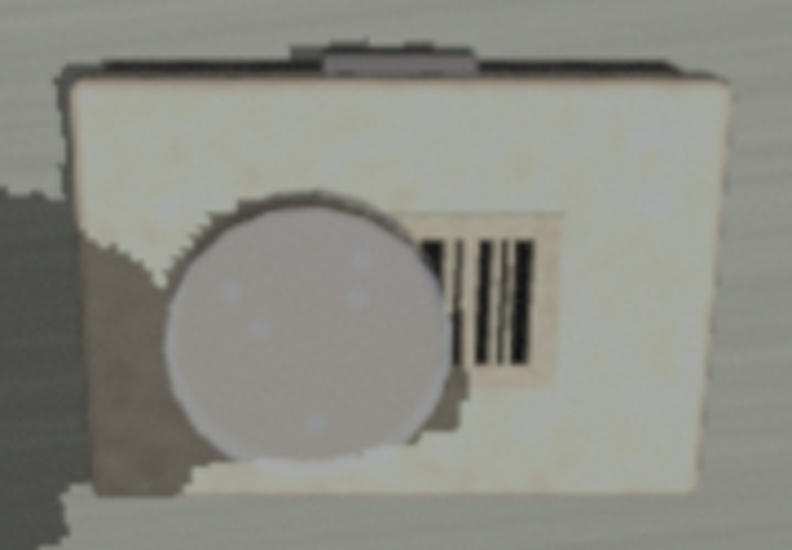

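```bash
python3 -m handwheel '[[0.05,1,-0.07,0,0,0],[0.05,2,-0.07,0,0,0],[0.05,3,-0.07,0,0,0],[0.05,3.8,-0.07,0,0,0],[0.05,4,-0.07,0,0,0]]'; python3 -c "
from h import *
rel([.6455,-.009,.044],-5.9)"
```

```text
clock: 2.8
eef_pos: [0.6435, -0.0079, 0.0694]
tool_rot: [-0.706, 0.037, -0.035, 0.706]
ft_force: [-0.7, 0.2, -0.0]
grip_width: 0.0855
eef [ 0.6435 -0.0079  0.0694] yaw -5.76 F [-0.7  0.2 -0. ] w 0.0855 t 2.8
shift [ 0.087  1.017 -0.036] turn [ 0.     0.014 -0.016]
```

```bash
python3 -m handwheel '[[0.03,0.4,-0.03,0,0,0],[0.06,0.8,-0.03,0,0,0],[0.06,1,-0.03,0,0,0],[0.06,1,-0.03,0,0,0],[0.06,1,-0.03,0,0,0]]'; python3 -c "
from h import *
rel([.6455,-.009,.044],-5.9)
c=bot.camera('wrist'); cv2.imwrite('pics/w2.png',c['color'][:,:,::-1])"
```

```text
clock: 3.42
eef_pos: [0.6469, -0.0102, 0.0456]
tool_rot: [0.706, -0.036, 0.036, -0.706]
ft_force: [-0.5, 0.5, 0.5]
grip_width: 0.0854
eef [ 0.6469 -0.0102  0.0456] yaw -5.87 F [-0.5  0.5  0.5] w 0.0854 t 3.42
shift [-0.061  0.065  0.043] turn [-0.     0.003  0.003]
```

View pics/w2.png

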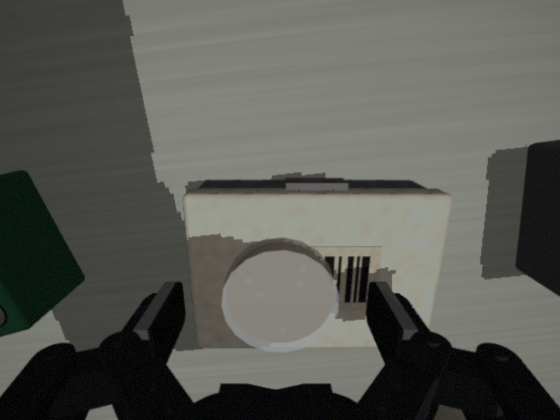

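```bash
python3 -m handwheel '[[0,0,0,0,0,0],[0,0,0,0,0,0],[0,0,0,0,0,0],[0,0,0,0,0,0],[0,0,0,0,0,0]]' 0.38; python3 -c "
from h import *
rel([.6455,-.009,.044],-5.9)
c=bot.camera('wrist'); cv2.imwrite('pics/w3.png',c['color'][:,:,::-1])"
```

```text
clock: 4.1
eef_pos: [0.6466, -0.0101, 0.0453]
tool_rot: [-0.706, 0.036, -0.036, 0.706]
ft_force: [0.3, 0.4, -0.1]
grip_width: 0.0589
eef [ 0.6466 -0.0101  0.0453] yaw -5.86 F [ 0.3  0.4 -0.1] w 0.0589 t 4.1
shift [-0.05   0.054  0.038] turn [-0.     0.004  0.   ]
```

View pics/w3.png

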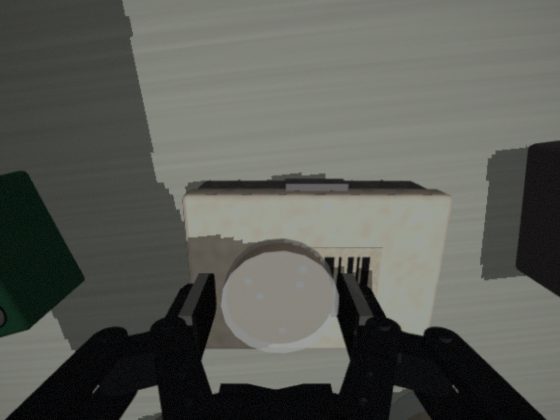

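```bash
python3 -m handwheel '[[0,0.02,0.07,0,0,0],[0,0.02,0.07,0,0,0],[0,0.02,0.07,0,0,0],[0,0.02,0.07,0,0,0],[0,0.02,0.07,0,0,0]]' 0.2; python3 -c "
from h import *
rel([.6455,-.009,.044],-5.9)
c=bot.camera('wrist'); cv2.imwrite('pics/w4.png',c['color'][:,:,::-1])"
```

```text
clock: 4.78
eef_pos: [0.6473, -0.0091, 0.0459]
tool_rot: [0.707, -0.036, 0.037, -0.706]
ft_force: [-0.8, -2.0, 6.1]
grip_width: 0.0525
eef [ 0.6473 -0.0091  0.0459] yaw -5.89 F [-0.8 -2.   6.1] w 0.0525 t 4.78
shift [-0.072  0.075 -0.005] turn [0.006 0.001 0.009]
```

View pics/w4.png

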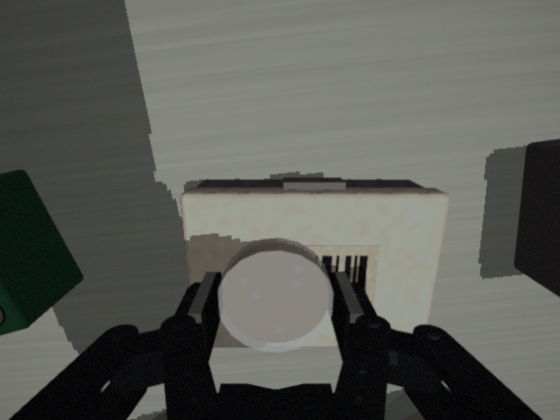

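```bash
python3 -m handwheel '[[0,0,0,0,0,0],[0,0,0,0,0,0],[0,-0.1,0,0,0,0],[0,-0.3,0,0,0,0],[0,-0.6,0,0,0,0]]' 0; python3 -c "
from h import *
rel([.6455,-.009,.044],-5.9)
c=bot.camera('wrist'); cv2.imwrite('pics/w5.png',c['color'][:,:,::-1])
c=bot.camera('scene'); crop(c,140,140,400,290,3,'pics/s5.png')"
```

```text
clock: 5.45
eef_pos: [0.6464, -0.0082, 0.0596]
tool_rot: [-0.706, 0.037, -0.036, 0.706]
ft_force: [0.5, -0.3, -0.9]
grip_width: 0.0523
eef [ 0.6464 -0.0082  0.0596] yaw -5.85 F [ 0.5 -0.3 -0.9] w 0.0523 t 5.45
shift [-0.031  0.624 -0.037] turn [-0.     0.005 -0.007]
```

View pics/w5.png

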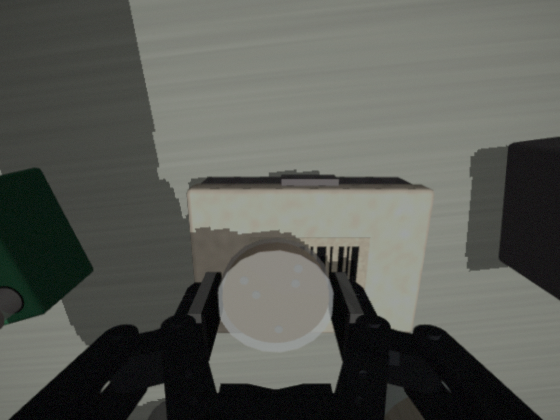

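View pics/s5.png

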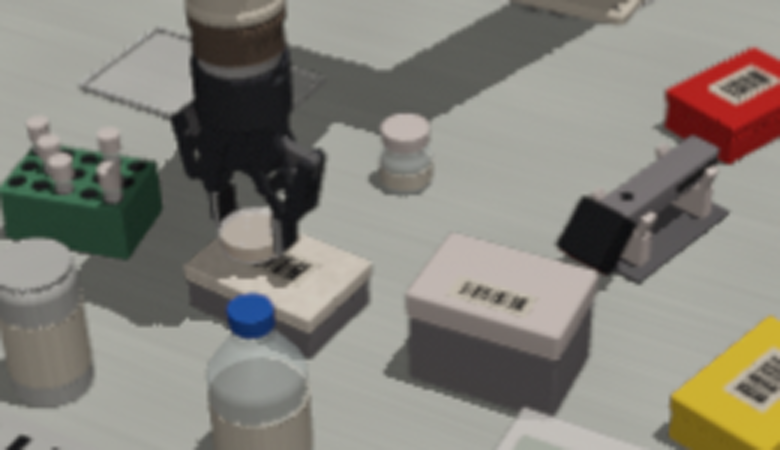

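Run:
```python
from h import *
c=np.load("top0.npy",allow_pickle=True).item()
s=np.load("scene0.npy",allow_pickle=True).item()
b=np.array([(509,295),(749,302),(749,447),(509,441)])/2.8+[180,120]
P=onz(c,b-.5,.009);print(P,P.mean(0))
b=np.array([(157,29),(324,79),(252,142),(82,87)])/3+[140,140]
P=onz(s,b-.5,.009);print(P,P.mean(0)); m=P.mean(0)
print("stack",onz(c,[(570/2.8+180,355/2.8+120)],.051),onz(s,[(243/3+140,68/3+140)],.051))
t=bot.camera("top"); print()
cv2.imwrite("pics/t2.png",t["color"][:,:,::-1])
rel([.647,-.009,.13],-5.9)
```

```text
[[ 0.45860233 -0.13485074  0.009     ]
 [ 0.44861027 -0.34406913  0.009     ]
 [ 0.32396671 -0.33446012  0.009     ]
 [ 0.33241032 -0.12893064  0.009     ]] [ 0.39089741 -0.23557766  0.009     ]
[[ 0.32582881 -0.33405701  0.009     ]
 [ 0.3341759  -0.12652831  0.009     ]
 [ 0.46071659 -0.13135175  0.009     ]
 [ 0.45340846 -0.33604751  0.009     ]] [ 0.39353244 -0.23199614  0.009     ]
stack [[ 0.40281072 -0.17663858  0.051     ]] [[ 0.4104846  -0.16794701  0.051     ]]

eef [ 0.6474 -0.0083  0.0605] yaw -5.85 F [-0.  -0.6 -1.4] w 0.0526 t 5.6
shift [-0.008 -2.779 -0.03 ] turn [-0.001  0.005  0.008]
```

```bash
python3 -m handwheel '[[0,-0.5,0,0,0,0],[0,-1.2,0,0,0,0],[-0.4,-2,-0.4,0,0,0],[-1.2,-2.6,-1.2,0,-0.1,0],[-2.2,-3,-2.3,0,-0.2,0]]'; python3 -c "
from h import *
rel([.392,-.277,.13],-2.5)"
```

```text
clock: 6.22
eef_pos: [0.5861, -0.0606, 0.1373]
tool_rot: [0.707, -0.022, 0.024, -0.707]
ft_force: [-0.8, -1.2, 0.6]
grip_width: 0.0527
eef [ 0.5861 -0.0606  0.1373] yaw -3.78 F [-0.8 -1.2  0.6] w 0.0527 t 6.22
shift [-7.179  0.274 -9.147] turn [ 0.002 -0.128  0.018]
```

```bash
python3 -m handwheel '[[-1.2,0,-1.5,0,0,0],[-2.5,0,-3.2,0,0,0],[-3.8,0,-4.9,0,-0.1,0],[-5,0,-6.5,0,-0.13,0],[-6,0.1,-7.8,0,-0.13,0]]' && python3 -m handwheel '[[-0.7,0.1,-0.9,0,0,0],[-1.1,0.2,-1.3,0,0,0],[-1.1,0.2,-1.3,0,0,0],[-1.1,0.2,-1.3,0,0,0],[-1.1,0.2,-1.3,0,0,0]]'; python3 -c "
from h import *
rel([.392,-.277,.0055],-2.5)
c=bot.camera('wrist'); cv2.imwrite('pics/w6.png',c['color'][:,:,::-1])
c=bot.camera('top'); crop(c,300,150,500,300,4,'pics/t6.png')
"
```

```text
clock: 6.85
eef_pos: [0.4218, -0.2462, 0.1342]
tool_rot: [0.707, -0.016, 0.017, -0.706]
ft_force: [-0.4, -0.9, -1.0]
grip_width: 0.0524
clock: 7.48
eef_pos: [0.3952, -0.275, 0.1274]
tool_rot: [-0.707, 0.015, -0.015, 0.707]
ft_force: [0.5, 0.1, -0.2]
grip_width: 0.0521
eef [ 0.3952 -0.275   0.1274] yaw -2.46 F [ 0.5  0.1 -0.2] w 0.0521 t 7.47
shift [-0.128  4.877 -0.086] turn [-0.     0.004  0.002]
```

View pics/w6.png

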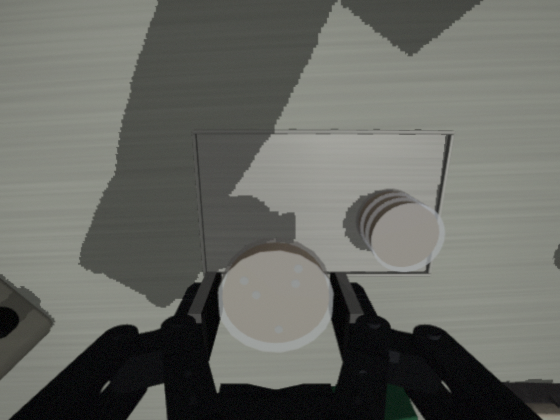

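View pics/t6.png

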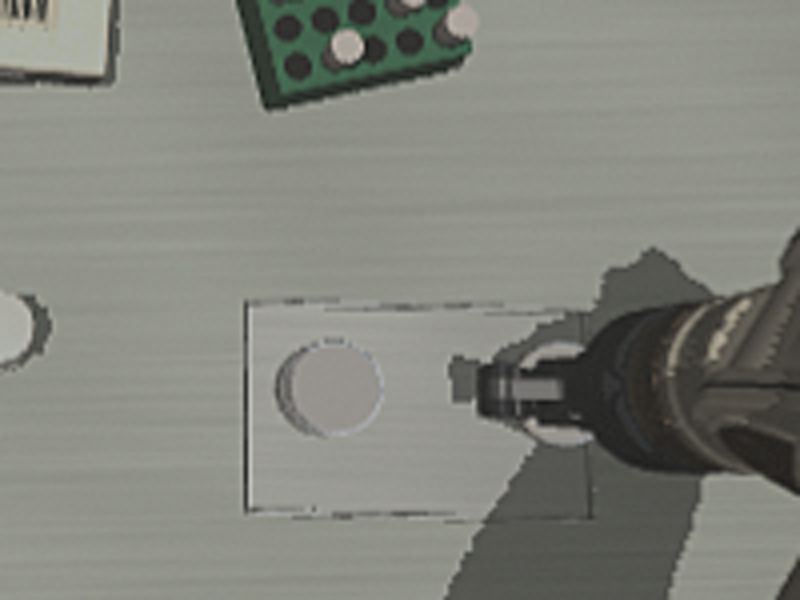

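```bash
python3 -m handwheel '[[-0.1,0.9,-0.05,0,0,0],[-0.1,1.9,-0.05,0,0,0],[-0.1,2.8,-0.05,0,0,0],[-0.1,3.6,-0.05,0,0,0],[-0.1,4,-0.05,0,0,0]]' && python3 -m handwheel '[[0,0.2,0,0,0,0],[0,0.4,0,0,0,0],[0,0.5,0,0,0,0],[0,0.55,0,0,0,0],[0,0.55,0,0,0,0]]'; python3 -c "
from h import *
rel([.392,-.277,.004],-2.5)
c=bot.camera('wrist'); cv2.imwrite('pics/w7.png',c['color'][:,:,::-1])
"
```

```text
clock: 8.2
eef_pos: [0.3916, -0.276, 0.0262]
tool_rot: [-0.707, 0.016, -0.015, 0.707]
ft_force: [-0.6, 0.2, -0.7]
grip_width: 0.0525
clock: 8.82
eef_pos: [0.3921, -0.2769, 0.0138]
tool_rot: [0.707, -0.016, 0.016, -0.707]
ft_force: [0.1, 0.0, -1.2]
grip_width: 0.0523
eef [ 0.3921 -0.2769  0.0138] yaw -2.56 F [ 0.1  0.  -1.2] w 0.0523 t 8.82
shift [-0.002  0.39  -0.004] turn [ 0.001 -0.006  0.002]
```

View pics/w7.png

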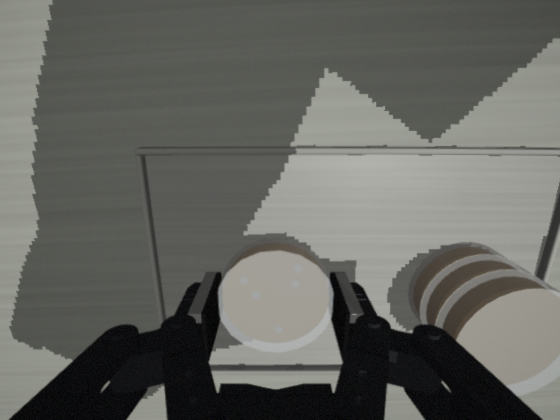

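```bash
python3 -m handwheel '[[0,0.1,0,0,0,0],[0,0.2,0,0,0,0],[0,0.28,0,0,0,0],[0,0.32,0,0,0,0],[0,0.32,0,0,0,0]]'; python3 -c "
from h import *
rel([.392,-.277,.004],-2.5)
"
```

```text
clock: 9.5
eef_pos: [0.3919, -0.2768, 0.0054]
tool_rot: [-0.707, 0.016, -0.016, 0.707]
ft_force: [-0.1, 0.2, -0.4]
grip_width: 0.0525
eef [ 0.3919 -0.2768  0.0054] yaw -2.56 F [-0.1  0.2 -0.4] w 0.0525 t 9.5
shift [ 0.005  0.058 -0.009] turn [-0.001 -0.006 -0.001]
```

```bash
python3 -m handwheel '[[0,0.02,0,0,0,0],[0,0.04,0,0,0,0],[0,0.06,0,0,0,0],[0,0.06,0,0,0,0],[0,0.06,0,0,0,0]]'; python3 -m handwheel '[[0,0.02,0,0,0,0],[0,0.04,0,0,0,0],[0,0.04,0,0,0,0],[0,0.04,0,0,0,0],[0,0.04,0,0,0,0]]'; python3 -c "
from h import *
rel([.392,-.277,.004],-2.5)
"
```

```text
clock: 10.12
eef_pos: [0.392, -0.2768, 0.0041]
tool_rot: [0.707, -0.016, 0.016, -0.707]
ft_force: [-0.8, 1.2, -1.1]
grip_width: 0.0526
clock: 10.75
eef_pos: [0.392, -0.2768, 0.0038]
tool_rot: [0.707, -0.016, 0.016, -0.707]
ft_force: [-1.1, 0.6, 6.8]
grip_width: 0.0525
eef [ 0.392  -0.2768  0.0038] yaw -2.56 F [-1.1  0.6  6.8] w 0.0525 t 10.75
shift [ 0.    -0.008 -0.006] turn [ 0.002 -0.006  0.002]
```

Contact with the tray at 7 N. Open partway, let it settle, then rise.

```bash
python3 -m handwheel '[[0,-0.02,0,0,0,0],[0,-0.02,0,0,0,0],[0,-0.02,0,0,0,0],[0,-0.02,0,0,0,0],[0,-0.02,0,0,0,0]]' 0.52; python3 -c "
from h import *
rel([.392,-.277,.004],-2.5)
c=bot.camera('wrist'); cv2.imwrite('pics/w8.png',c['color'][:,:,::-1])
"
```

```text
clock: 11.38
eef_pos: [0.3919, -0.2768, 0.0035]
tool_rot: [-0.707, 0.016, -0.016, 0.707]
ft_force: [-0.4, -0.5, 0.1]
grip_width: 0.0653
eef [ 0.3919 -0.2768  0.0035] yaw -2.56 F [-0.4 -0.5  0.1] w 0.0653 t 11.38
shift [ 0.004 -0.021 -0.009] turn [-0.001 -0.006 -0.001]
```

View pics/w8.png

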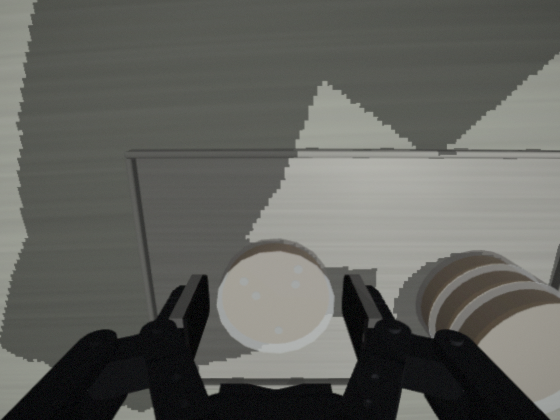

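Both pads are clear of the dish, which stands flat at about (276,297). Rise, then measure the scanner.

```bash
python3 -m handwheel '[[0,-0.3,0,0,0,0],[0,-1,0,0,0,0],[0,-2,0,0,0,0],[0,-3.4,0,0,0,0],[0,-5,0,0,0,0]]'
python3 - <<'E'
from h import *
c=np.load("top0.npy",allow_pickle=True).item(); crop(c,175,190,245,285,6,"pics/tsc.png")
s=np.load("scene0.npy",allow_pickle=True).item(); crop(s,315,175,395,240,9,"pics/ssc.png")
t=bot.camera("top"); crop(t,260,120,460,290,3.5,"pics/t9.png")
E
```

```text
clock: 12.05
eef_pos: [0.3915, -0.2765, 0.1298]
tool_rot: [-0.707, 0.016, -0.016, 0.707]
ft_force: [0.9, -0.0, -0.2]
grip_width: 0.065
```

View pics/tsc.png

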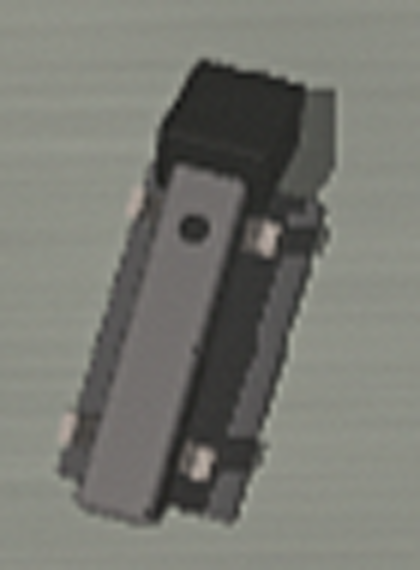

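View pics/t9.png

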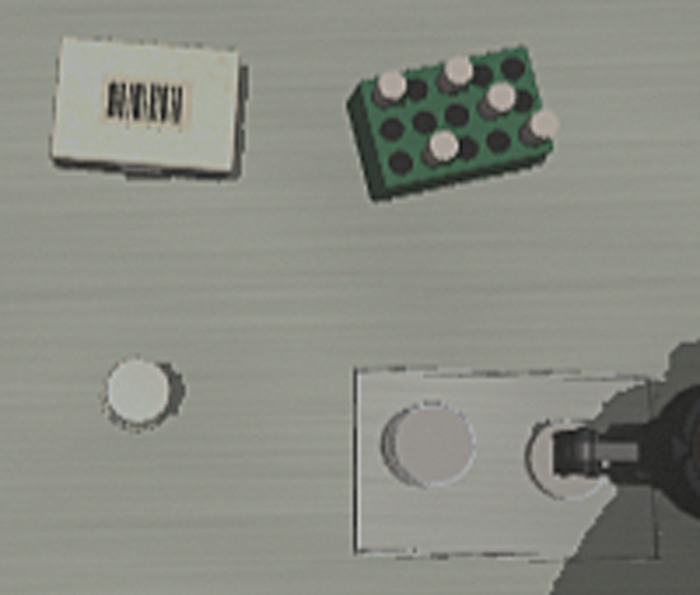

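Run:
```python
from h import *
c=np.load("top0.npy",allow_pickle=True).item()
print("label",onz(c,[(146/3.5+260-.5+.14,102/3.5+120-.36)],.045))
b=np.array([(80,508),(155,522),(245,185),(172,165)])/6+[175,190]-.4
P=onz(c,b,.061);print(P)
f=(P[2]+P[3])/2; k=(P[0]+P[1])/2; d=f-k; L=np.linalg.norm(d); d/=L
print("len",L,"w",np.linalg.norm(P[0]-P[1]),"yaw",np.degrees(np.arctan2(d[1],d[0])),"org from back",k+.085*d,"grip",k+.077*d)
rel([.42,.235,.20],-15)
```

```text
label [[0.64463514 0.00945419 0.045     ]]
[[0.34778489 0.27942998 0.061     ]
 [0.34195719 0.25050679 0.061     ]
 [0.47120863 0.21650962 0.061     ]
 [0.47962951 0.24520684 0.061     ]]
len 0.13493068437937833 w 0.02950446022770678 yaw -14.643120921313159 org from back [0.42711018 0.24348059 0.061     ] grip [0.41937002 0.24550297 0.061     ]
eef [ 0.3945 -0.2786  0.1354] yaw -2.56 F [ 0.9 -0.6  2.5] w 0.0651 t 12.1
shift [ 0.121 -2.681 20.556] turn [0.023 1.244 0.046]
```

```bash
python3 -m handwheel '[[0,-0.8,1.8,0,0,0],[0,-1.6,4,0,0,0],[0,-2.2,6.4,0,0.3,0],[0,-2.4,8.8,0,0.6,0],[0,-2.4,11.2,0,0.9,0]]' 1 && python3 -c "
from h import *
rel([.419,.2455,.19],-14.6)"
```

```text
clock: 12.72
eef_pos: [0.4049, 0.0047, 0.1898]
tool_rot: [-0.703, 0.071, -0.073, 0.704]
ft_force: [0.9, 0.1, -0.7]
grip_width: 0.0856
eef [0.4049 0.0047 0.1898] yaw -11.69 F [ 0.9  0.1 -0.7] w 0.0856 t 12.72
shift [-1.400e+00 -5.000e-03  9.547e+00] turn [-0.004  0.291  0.017]
```

```bash
python3 -m handwheel '[[-0.3,0,2.2,0,0.1,0],[-0.7,0,4.6,0,0.2,0],[-1,0,7,0,0.29,0],[-1.4,0,9,0,0.29,0],[-1.4,0,9.5,0,0.29,0]]' && python3 -m handwheel '[[0,0,0,0,0,0],[0,0,0,0,0,0],[0,0,0,0,0,0],[0,0,0,0,0,0],[0,0,0,0,0,0]]' && python3 -c "
from h import *
rel([.419,.2455,.19],-14.6)
c=bot.camera('wrist'); cv2.imwrite('pics/w10.png',c['color'][:,:,::-1]);np.save('w10.npy',c,allow_pickle=True)
print(proj(c,[[.3449,.265,.061],[.4754,.2308,.061],[.4194,.2455,.061]]))"
```

```text
clock: 13.35
eef_pos: [0.4175, 0.2454, 0.1888]
tool_rot: [-0.701, 0.087, -0.088, 0.702]
ft_force: [-0.3, -0.2, -1.0]
grip_width: 0.0855
clock: 13.98
eef_pos: [0.4179, 0.2421, 0.1887]
tool_rot: [-0.701, 0.089, -0.089, 0.701]
ft_force: [-0.9, -0.1, 0.9]
grip_width: 0.0858
eef [0.4179 0.2421 0.1887] yaw -14.52 F [-0.9 -0.1  0.9] w 0.0858 t 13.97
shift [ 0.007 -0.052  0.142] turn [-0.001  0.008  0.001]
[[281.60721963 120.62863459]
 [280.40294994 271.07506964]
 [280.91075513 211.99285399]]
```

View pics/w10.png

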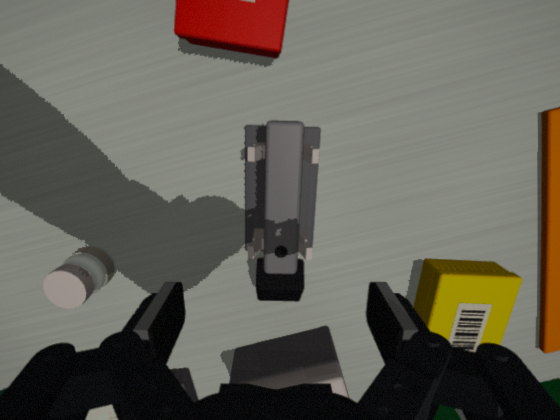

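Run:
```python
from h import *
c=np.load("w10.npy",allow_pickle=True).item()
crop(c,230,105,340,315,2.8,"pics/w10c.png")
g=c["color"].astype(int).min(2)
for y in range(125,270,20): print(y,g[y,256:312:2])
```

```text
125 [ 78  75  77  57  83  61  79  95  98  95  98  97  97  97  98  99  99 101
 100 100 100  99  97  85 108 127 126 127]
145 [ 63  67  70  63  65  58  84  97  99  98 100 100 100 100 103 103 103 104
 104 104 106 106  94  72  67  65  65  70]
165 [ 49  34  36  33  34  63  87  98  96  97  98  98 100 101 100 102 101 103
 103 104 105 102  81  66  73  74  75  75]
185 [ 58  34  33  32  36  72  90  96  97  96  97  96  97  97 100  99 101 100
 102 101 103  90  72  72  73  75  74  74]
205 [ 48  35  35  34  38  73  91  96  96  95  93  96  95  96  96  96  98  99
  97 100  98  82  63  71  72  72  73  73]
225 [34 34 35 32 33 42 47 48 48 46 47 48 50 49 49 50 47 45 47 48 43 40 69 72
 70 72 72 73]
245 [58 56 60 83 50 44 49 47 48 49 49 42 33 33 44 49 48 48 47 47 43 47 64 62
 66 66 68 67]
265 [ 49  11  13  19  54  81  91  91  90  92  91  91  92  91  91  92  93  91
  92  87  71  12  17  20  95 130 129 131]
```

View pics/w10c.png

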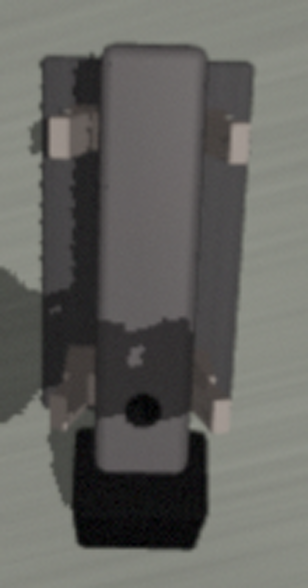

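Run:
```python
from h import *
c=np.load("w10.npy",allow_pickle=True).item()
P=onz(c,[(285.3,121.5),(280.9,273)],.061); d=P[1]-P[0];L=np.linalg.norm(d);d/=L
print(P,L,np.degrees(np.arctan2(d[1],d[0])),"org",P[0]+.085*d,"grip",P[0]+.077*d)
# base corners z=.006
b=onz(c,np.array([(42,57),(252,62),(233,400),(45,405)])/2.8+[230,105],.006); print(b)
e=(b[3]-b[0]);e2=(b[2]-b[1]);print(np.degrees(np.arctan2(e[1],e[0])),np.degrees(np.arctan2(e2[1],e2[0])))
# fork tips z=.056
f=onz(c,np.array([(60,137),(238,142),(221,415),(62,412)])/2.8+[230,105],.056);print(f)
for i,j in((0,3),(1,2)): e=f[j]-f[i];print(np.degrees(np.arctan2(e[1],e[0])))
```

```text
[[0.34630312 0.26772112 0.061     ]
 [0.47747154 0.23075586 0.061     ]] 0.13627760873001674 -15.73864692382348 org [0.42811638 0.24466489 0.061     ] grip [0.42041631 0.24683489 0.061     ]
[[0.34130249 0.23010421 0.006     ]
 [0.36133016 0.30062076 0.006     ]
 [0.48465926 0.26659529 0.006     ]
 [0.46812239 0.19439092 0.006     ]]
-15.72755689557442 -15.42373467134218
[[0.36478464 0.23367176 0.056     ]
 [0.37977955 0.28551162 0.056     ]
 [0.46659109 0.26070848 0.056     ]
 [0.45216004 0.20948497 0.056     ]]
-15.472866264586907
-15.945300728729793
```

```bash
python3 -c "
from h import *
rel([.420,.2463,.075],-15.6)"
```

```text
eef [0.4179 0.2422 0.1887] yaw -14.5 F [ 0.4  0.7 -0.4] w 0.0852 t 14.03
shift [0.041 4.546 0.179] turn [-0.001  0.11   0.001]
```

```bash
python3 -m handwheel '[[0.04,0.8,0.18,0,0.11,0],[0.04,1.8,0.18,0,0.11,0],[0.04,2.8,0.18,0,0.11,0],[0.04,3.8,0.18,0,0.11,0],[0.04,4.4,0.18,0,0.11,0]]' && python3 -m handwheel '[[0,0.05,0,0,0,0],[0,0.1,0,0,0,0],[0,0.1,0,0,0,0],[0,0.1,0,0,0,0],[0,0.1,0,0,0,0]]' && python3 -c "
from h import *
rel([.420,.2463,.028],-15.6)
c=bot.camera('wrist'); cv2.imwrite('pics/w11.png',c['color'][:,:,::-1]);np.save('w11.npy',c,allow_pickle=True)"
```

```text
clock: 14.65
eef_pos: [0.4193, 0.2464, 0.0774]
tool_rot: [0.701, -0.096, 0.095, -0.7]
ft_force: [0.7, -0.5, 0.3]
grip_width: 0.085
clock: 15.28
eef_pos: [0.4201, 0.2469, 0.0765]
tool_rot: [-0.7, 0.095, -0.096, 0.701]
ft_force: [-0.6, 0.1, 0.5]
grip_width: 0.0854
eef [0.4201 0.2469 0.0765] yaw -15.56 F [-0.6  0.1  0.5] w 0.0854 t 15.28
shift [-0.     1.939 -0.025] turn [-0.004  0.004  0.004]
```

View pics/w11.png

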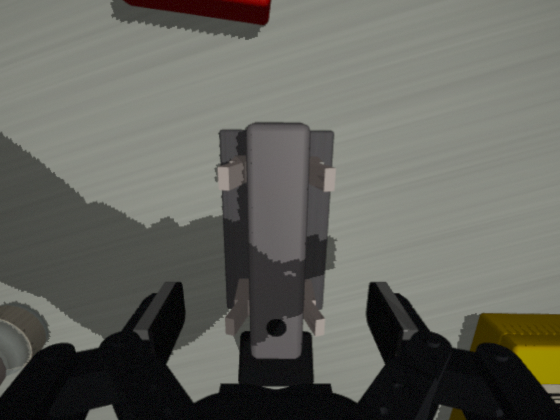

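Run:
```python
from h import *
c=np.load("w11.npy",allow_pickle=True).item()
g=c["color"].astype(int).min(2)
for y in (135,215,300,350): print(y,g[y,238:318:2])
P=onz(c,[(279,123.5),(276,357)],.061); d=P[1]-P[0];L=np.linalg.norm(d);d/=L
print(P,L,np.degrees(np.arctan2(d[1],d[0])),"org",P[0]+.085*d,"grip",P[0]+.077*d)
```

```text
135 [ 38  37  36  34  42  74  81  96 100 102 100 102 103 104 103 103 105 105
 105 105 107 106 106 107 108 109 108 110 108 110 110 111 111 105  93  81
  64  76  78  80]
215 [ 64  36  37  36  35  57  76  91  99  98  98  98  99  99 100 100  98 101
 100 101 102 102 102 103 103 102 103 105 105 106 107 105  96  84  70  75
  74  77  76  74]
300 [ 63  58  59  60  60  72  41  47  47  49  50  49  47  50  50  49  49  51
  50  49  49  51  49  50  51  47  51  51  50  50  50  45  40  59  67  67
  71  95 108  75]
350 [117  16  13  19  11  17  23  69  81  92  92  91  92  91  92  92  93  93
  92  91  92  91  90  92  93  91  93  92  92  91  84  72  19  13  13  12
  11  76 127 129]
[[0.34617319 0.26804798 0.061     ]
 [0.47649667 0.23028902 0.061     ]] 0.1356832728534036 -16.158026561926413 org [0.4278155  0.24439354 0.061     ] grip [0.42013152 0.24661984 0.061     ]
```

```bash
python3 -m handwheel '[[0,0.5,0,0,0.02,0],[0,1,0,0,0.02,0],[0,1.5,0,0,0.02,0],[0,1.8,0,0,0.02,0],[0,1.92,0,0,0.02,0]]' && python3 -m handwheel '[[0,0,0,0,0,0],[0,0,0,0,0,0],[0,0,0,0,0,0],[0,0,0,0,0,0],[0,0,0,0,0,0]]' -0.1 && python3 -c "
from h import *
rel([.420,.2466,.028],-15.8)
c=bot.camera('wrist'); cv2.imwrite('pics/w12.png',c['color'][:,:,::-1]);np.save('w12.npy',c,allow_pickle=True)"
```

```text
clock: 15.95
eef_pos: [0.4195, 0.2465, 0.0272]
tool_rot: [0.701, -0.097, 0.097, -0.7]
ft_force: [0.6, -0.1, 0.3]
grip_width: 0.0854
clock: 16.58
eef_pos: [0.4199, 0.2468, 0.0282]
tool_rot: [-0.7, 0.097, -0.097, 0.7]
ft_force: [-0.1, 0.2, -0.5]
grip_width: 0.0384
eef [0.4199 0.2468 0.0282] yaw -15.76 F [-0.1  0.2 -0.5] w 0.0384 t 16.57
shift [ 0.004  0.008 -0.006] turn [-0.001  0.004  0.001]
```

View pics/w12.png

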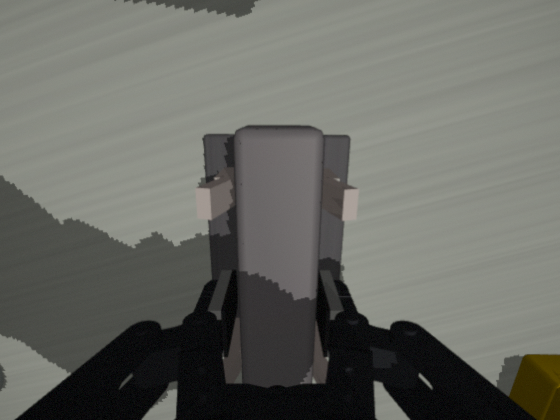

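```bash
python3 -m handwheel '[[0,0,0,0,0,0],[0,0,0,0,0,0],[0,0,0,0,0,0],[0,0,0,0,0,0],[0,0,0,0,0,0]]' -0.5 && python3 -c "
from h import *
rel([.420,.2466,.028],-15.8)"
```

```text
clock: 17.25
eef_pos: [0.4201, 0.2469, 0.0283]
tool_rot: [-0.7, 0.097, -0.097, 0.701]
ft_force: [-0.9, 0.2, 4.4]
grip_width: 0.031
eef [0.4201 0.2469 0.0283] yaw -15.76 F [-0.9  0.2  4.4] w 0.031 t 17.25
shift [ 0.     0.014 -0.012] turn [-0.003  0.004  0.002]
```

```bash
python3 -m handwheel '[[0,-0.2,0,0,0,0],[0,-0.6,0,0,0,0],[0,-1.2,0,0,0,0],[0,-2,0,0,0,0],[0,-2.8,0,0,0,0]]' && python3 -c "
from h import *
rel([.479,.0267,.13],-6)
c=bot.camera('wrist'); cv2.imwrite('pics/w13.png',c['color'][:,:,::-1])
c=bot.camera('scene'); crop(c,140,90,420,300,2.7,'pics/s13.png')"
```

```text
clock: 17.88
eef_pos: [0.4199, 0.2467, 0.0995]
tool_rot: [-0.7, 0.097, -0.097, 0.701]
ft_force: [0.1, 0.0, -2.2]
grip_width: 0.0313
eef [0.4199 0.2467 0.0995] yaw -15.76 F [ 0.1  0.  -2.2] w 0.0313 t 17.88
shift [ 4.666 -1.222 -7.828] turn [-0.002 -0.976  0.002]
```

View pics/w13.png

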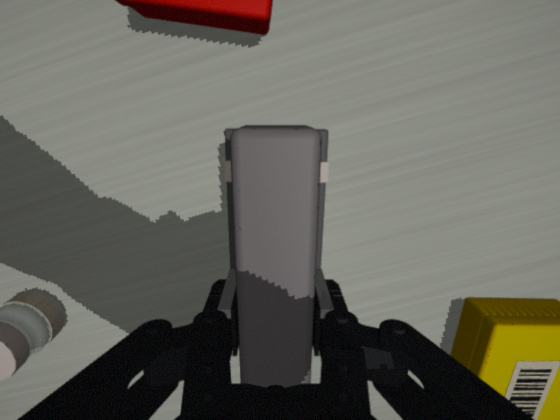

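View pics/s13.png

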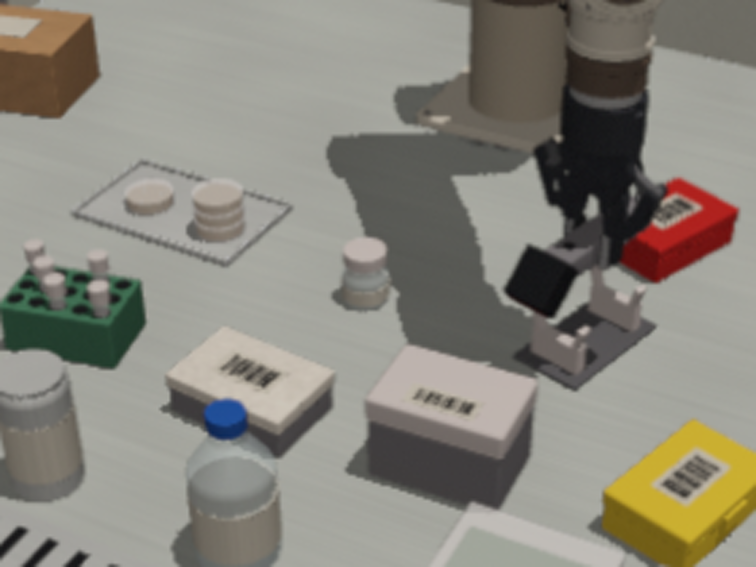

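The scanner is held level and clear of the forks. Move to the scan pose.

```bash
python3 -m handwheel '[[0,-0.8,0,0,0,0],[0,-1.4,-0.6,0,0,0],[0.2,-1.6,-1.8,0,0,0],[0.8,-1.6,-3.2,0,-0.2,0],[1.6,-1.6,-4.6,0,-0.4,0]]' && python3 -c "
from h import *
rel([.479,.0267,.1187],-6)"
```

```text
clock: 18.6
eef_pos: [0.4262, 0.1234, 0.1381]
tool_rot: [0.704, -0.072, 0.072, -0.703]
ft_force: [0.5, 0.4, -3.2]
grip_width: 0.0313
eef [0.4262 0.1234 0.1381] yaw -11.66 F [ 0.5  0.4 -3.2] w 0.0313 t 18.6
shift [ 2.852  0.777 -3.362] turn [ 0.003 -0.566 -0.002]
```

```bash
python3 -m handwheel '[[0.6,0.1,-0.8,0,-0.1,0],[1.4,0.3,-1.8,0,-0.3,0],[2.2,0.5,-2.7,0,-0.45,0],[2.7,0.7,-3.2,0,-0.56,0],[2.85,0.76,-3.36,0,-0.56,0]]' && python3 -m handwheel '[[0,0,0,0,0,0],[0,0,0,0,0,0],[0,0,0,0,0,0],[0,0,0,0,0,0],[0,0,0,0,0,0]]' && python3 -c "
from h import *
rel([.479,.0267,.1187],-6)
c=bot.camera('wrist'); cv2.imwrite('pics/w14.png',c['color'][:,:,::-1])
c=bot.camera('scene'); crop(c,140,90,420,300,2.7,'pics/s14.png');np.save('s14.npy',c,allow_pickle=True)
c=bot.camera('top'); crop(c,200,110,400,260,4,'pics/t14.png');np.save('t14.npy',c,allow_pickle=True)"
```

```text
clock: 19.23
eef_pos: [0.4792, 0.027, 0.1186]
tool_rot: [0.706, -0.039, 0.038, -0.706]
ft_force: [0.5, 1.4, -2.9]
grip_width: 0.031
clock: 19.85
eef_pos: [0.4797, 0.0287, 0.1191]
tool_rot: [-0.706, 0.038, -0.038, 0.706]
ft_force: [-0.3, -0.2, -1.6]
grip_width: 0.0315
eef [0.4797 0.0287 0.1191] yaw -6.13 F [-0.3 -0.2 -1.6] w 0.0315 t 19.85
shift [-0.02   0.017 -0.083] turn [-0.    -0.013  0.001]
```

View pics/w14.png

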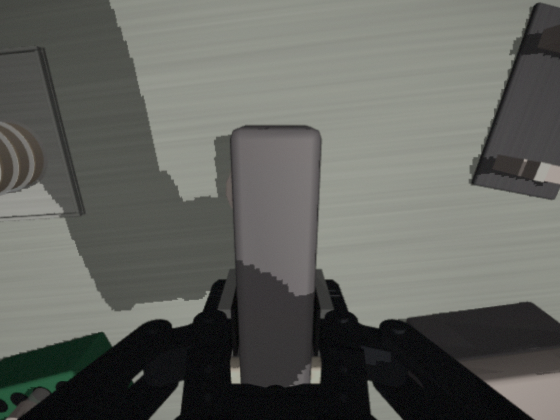

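View pics/s14.png

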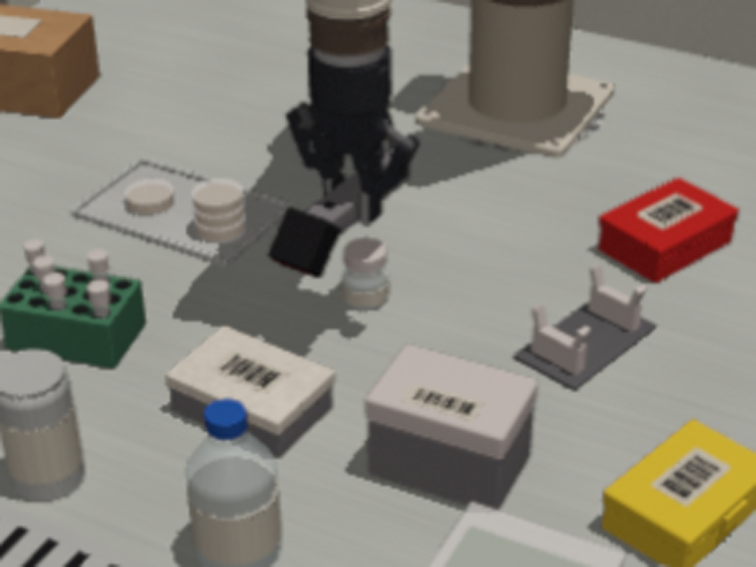

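View pics/t14.png

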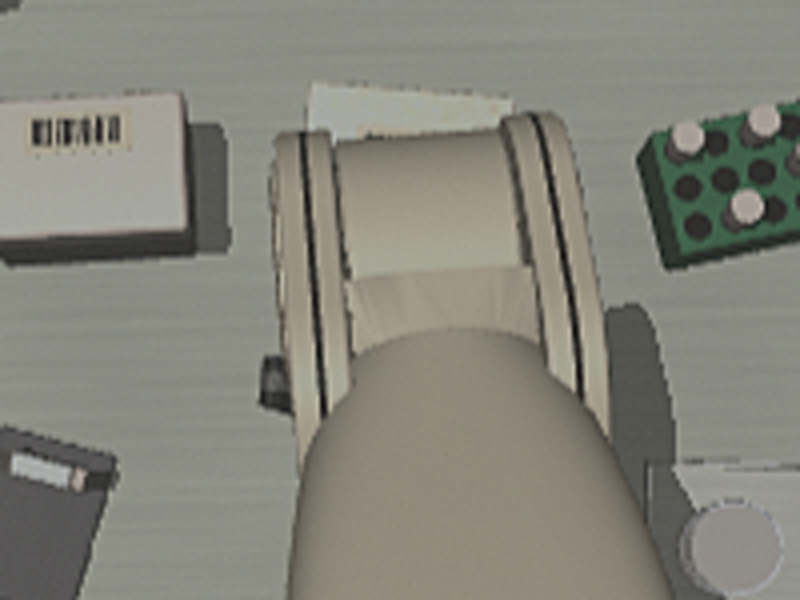

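Run:
```python
from h import *
c=np.load("s14.npy",allow_pickle=True).item()
print("label scene",onz(c,[(250/2.7+140-.3,370/2.7+90-.3)],.045))
o=bot.get_obs(); p=o["eef_pos"]; A=R.from_quat(o["tool_rot"]).as_matrix(); print(p,A.round(3))
x=A[:,0];y=A[:,2];d=A[:,1]  # tool y = down
w=p+.0957*x-.003*np.array([0,0,1]); b=(x+d)/np.sqrt(2)
L=np.array([.6447,.0093,.045]); v=L-w; print("dist",v@b,"off",np.linalg.norm(v-(v@b)*b), (v-(v@b)*b).round(4))
print("win px in s14",(proj(c,[w])-[140,90])*2.7,"label",(proj(c,[L])-[140,90])*2.7)
cc=c["color"][150:205,230:275,::-1]; cv2.imwrite("pics/s14h.png",cv2.resize(cv2.convertScaleAbs(cc,alpha=2.5),None,fx=12,fy=12,interpolation=cv2.INTER_CUBIC))
print((proj(c,[w])-[230,150])*12)
```

```text
label scene [[0.64207953 0.01063027 0.045     ]]
[0.47972582 0.02848968 0.11905509] [[ 0.994 -0.     0.107]
 [-0.107 -0.     0.994]
 [-0.    -1.    -0.   ]]
dist 0.1000068607499895 off 0.0014636282898813598 [-0.0005 -0.0013 -0.0003]
win px in s14 [[290.24809327 268.48423518]] label [[246.41759544 370.39419005]]
[[209.99152566 473.26326746]]
```

View pics/s14h.png

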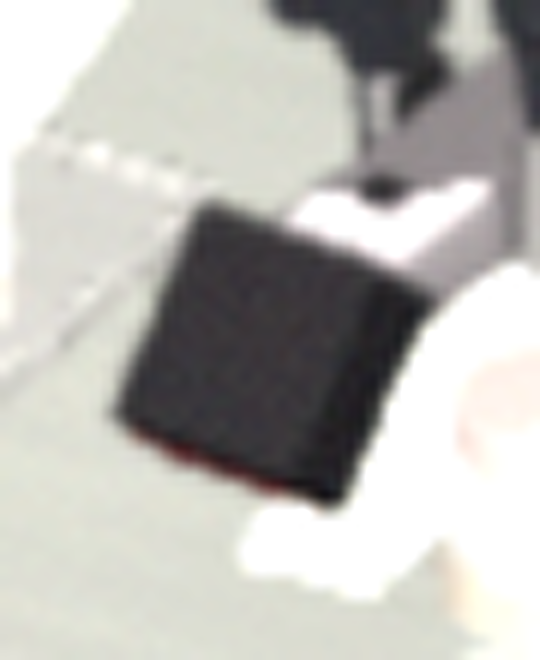

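The red window edge shows at (200,470) in the crop and was predicted at (210,473). The aim error is about 1.5 mm at 100 mm distance, so hold here.

```bash
for i in 1 ; do python3 -m handwheel '[[0,0,0,0,0,0],[0,0,0,0,0,0],[0,0,0,0,0,0],[0,0,0,0,0,0],[0,0,0,0,0,0]]'; done; python3 -m handwheel '[[0,0,0,0,0,0],[0,0,0,0,0,0],[0,0,0,0,0,0],[0,0,0,0,0,0],[0,0,0,0,0,0]]'; python3 -m handwheel '[[0,0,0,0,0,0],[0,0,0,0,0,0],[0,0,0,0,0,0],[0,0,0,0,0,0],[0,0,0,0,0,0]]';  python3 -c "
from h import *
rel([.420,.2468,.14],-15.77)"
```

```text
clock: 20.62
eef_pos: [0.4798, 0.0284, 0.1191]
tool_rot: [-0.706, 0.038, -0.038, 0.706]
ft_force: [-0.1, 1.2, -2.6]
grip_width: 0.0313
clock: 21.25
eef_pos: [0.4797, 0.0284, 0.119]
tool_rot: [0.706, -0.038, 0.038, -0.706]
ft_force: [-0.0, -0.2, -2.7]
grip_width: 0.0313
clock: 21.88
eef_pos: [0.4797, 0.0284, 0.1191]
tool_rot: [-0.706, 0.038, -0.038, 0.706]
ft_force: [-0.2, 0.2, -2.7]
grip_width: 0.0315
eef [0.4797 0.0284 0.1191] yaw -6.16 F [-0.2  0.2 -2.7] w 0.0315 t 21.88
shift [-3.313 -0.838  8.428] turn [-0.     0.961 -0.   ]
```

```bash
python3 -m handwheel '[[-0.4,-0.4,0.8,0,0,0],[-1,-0.8,2.2,0,0.2,0],[-1.6,-0.84,4,0,0.4,0],[-2.3,-0.84,5.8,0,0.65,0],[-3,-0.84,7.4,0,0.85,0]]' && python3 -m handwheel '[[-0.3,0,0.7,0,0.07,0],[-0.3,0,1,0,0.1,0],[-0.3,0,1,0,0.1,0],[-0.3,0,1,0,0.1,0],[-0.3,0,1,0,0.1,0]]'; python3 -c "
from h import *
rel([.420,.2468,.075],-15.77)"
```

```text
clock: 22.5
eef_pos: [0.4247, 0.222, 0.1402]
tool_rot: [-0.701, 0.09, -0.091, 0.701]
ft_force: [0.5, -0.2, -1.6]
grip_width: 0.0311
clock: 23.12
eef_pos: [0.4243, 0.2456, 0.14]
tool_rot: [0.701, -0.097, 0.097, -0.7]
ft_force: [-0.4, 0.0, -2.5]
grip_width: 0.0312
eef [0.4243 0.2456 0.14  ] yaw -15.75 F [-0.4  0.  -2.5] w 0.0312 t 23.12
shift [-0.179  2.601  0.   ] turn [ 0.002  0.002 -0.   ]
```

```bash
python3 -m handwheel '[[-0.18,0.3,0,0,0,0],[-0.18,0.8,0,0,0,0],[-0.18,1.4,0,0,0,0],[-0.18,1.9,0,0,0,0],[-0.18,2.1,0,0,0,0]]' && python3 -m handwheel '[[0,0,0,0,0,0],[0,0,0,0,0,0],[0,0,0,0,0,0],[0,0,0,0,0,0],[0,0,0,0,0,0]]'; python3 -c "
from h import *
rel([.420,.2468,.0285],-15.77)
c=bot.camera('wrist'); cv2.imwrite('pics/w15.png',c['color'][:,:,::-1])
c=bot.camera('scene'); crop(c,300,130,420,250,5,'pics/s15.png')"
```

```text
clock: 23.75
eef_pos: [0.419, 0.2472, 0.086]
tool_rot: [0.701, -0.097, 0.096, -0.7]
ft_force: [0.5, 0.3, -2.5]
grip_width: 0.0315
clock: 24.38
eef_pos: [0.4199, 0.2478, 0.0878]
tool_rot: [-0.7, 0.096, -0.096, 0.701]
ft_force: [-0.4, 0.2, -1.8]
grip_width: 0.031
eef [0.4199 0.2478 0.0878] yaw -15.66 F [-0.4  0.2 -1.8] w 0.031 t 24.38
shift [ 0.014  2.371 -0.037] turn [-0.002  0.011  0.002]
```

View pics/s15.png

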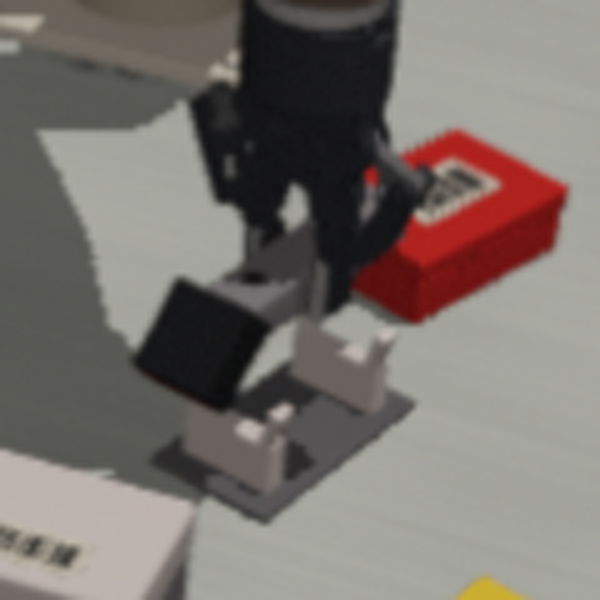

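View pics/w15.png

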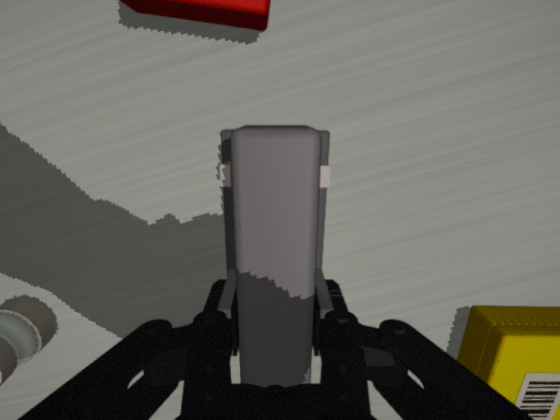

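```bash
python3 -m handwheel '[[0,0.4,-0.03,0,0,0],[0,0.9,-0.03,0,0,0],[0,1.4,-0.03,0,0,0],[0,1.8,-0.03,0,0,0],[0,1.95,-0.03,0,0,0]]' && python3 -m handwheel '[[0,0.08,0,0,0,0],[0,0.15,0,0,0,0],[0,0.2,0,0,0,0],[0,0.23,0,0,0,0],[0,0.23,0,0,0,0]]'; python3 -c "
from h import *
rel([.420,.2468,.0285],-15.77)
c=bot.camera('wrist'); cv2.imwrite('pics/w16.png',c['color'][:,:,::-1])"
```

```text
clock: 25.1
eef_pos: [0.419, 0.2466, 0.0377]
tool_rot: [0.701, -0.097, 0.096, -0.7]
ft_force: [-1.0, 0.4, -2.8]
grip_width: 0.0312
clock: 25.72
eef_pos: [0.4196, 0.247, 0.0331]
tool_rot: [-0.7, 0.096, -0.096, 0.701]
ft_force: [0.7, -0.3, -3.2]
grip_width: 0.0314
eef [0.4196 0.247  0.0331] yaw -15.66 F [ 0.7 -0.3 -3.2] w 0.0314 t 25.73
shift [ 0.016  0.186 -0.004] turn [-0.001  0.011  0.001]
```

View pics/w16.png

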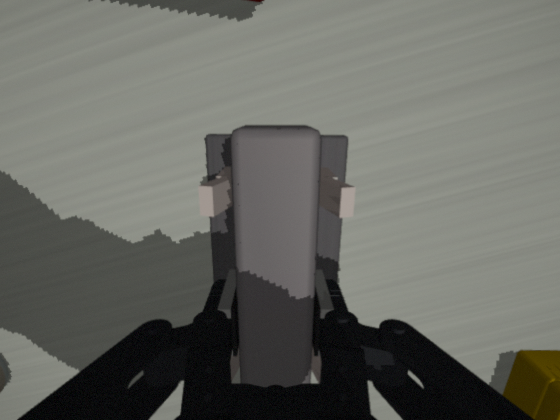

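Centred between the fork arms. Lower the last 4.5 mm slowly.

```bash
python3 -m handwheel '[[0.01,0.05,0,0,0.01,0],[0.01,0.1,0,0,0.01,0],[0.01,0.13,0,0,0.01,0],[0.01,0.15,0,0,0.01,0],[0.01,0.15,0,0,0.01,0]]'; python3 -m handwheel '[[0,0.02,0,0,0,0],[0,0.04,0,0,0,0],[0,0.04,0,0,0,0],[0,0.04,0,0,0,0],[0,0.04,0,0,0,0]]'; python3 -c "
from h import *
rel([.420,.2468,.0285],-15.77)"
```

```text
clock: 26.4
eef_pos: [0.4198, 0.2469, 0.0293]
tool_rot: [0.7, -0.097, 0.097, -0.7]
ft_force: [-0.6, -0.0, -2.7]
grip_width: 0.0313
clock: 27.02
eef_pos: [0.4199, 0.2469, 0.0284]
tool_rot: [-0.7, 0.097, -0.097, 0.7]
ft_force: [-0.1, -0.5, -1.1]
grip_width: 0.0314
eef [0.4199 0.2469 0.0284] yaw -15.76 F [-0.1 -0.5 -1.1] w 0.0314 t 27.02
shift [ 0.007 -0.005 -0.004] turn [-0.001  0.001  0.001]
```

```bash
python3 -m handwheel '[[0,0.01,0,0,0,0],[0,0.02,0,0,0,0],[0,0.02,0,0,0,0],[0,0.02,0,0,0,0],[0,0.02,0,0,0,0]]'; python3 -m handwheel '[[0,0,0,0,0,0],[0,0,0,0,0,0],[0,0,0,0,0,0],[0,0,0,0,0,0],[0,0,0,0,0,0]]' 0.2; python3 -m handwheel '[[0,0,0,0,0,0],[0,0,0,0,0,0],[0,0,0,0,0,0],[0,0,0,0,0,0],[0,0,0,0,0,0]]' 0.9; python3 -c "
from h import *
rel([.420,.2468,.0285],-15.77)
c=bot.camera('wrist'); cv2.imwrite('pics/w17.png',c['color'][:,:,::-1])"
```

```text
clock: 27.65
eef_pos: [0.4198, 0.2469, 0.0283]
tool_rot: [-0.7, 0.097, -0.097, 0.701]
ft_force: [-2.3, -1.9, 4.8]
grip_width: 0.0311
clock: 28.28
eef_pos: [0.4198, 0.2469, 0.0277]
tool_rot: [0.7, -0.097, 0.097, -0.7]
ft_force: [-0.1, 1.3, 0.7]
grip_width: 0.0511
clock: 28.9
eef_pos: [0.4199, 0.2469, 0.0278]
tool_rot: [-0.7, 0.097, -0.097, 0.7]
ft_force: [-0.5, -0.0, 0.1]
grip_width: 0.0812
eef [0.4199 0.2469 0.0278] yaw -15.77 F [-0.5 -0.   0.1] w 0.0812 t 28.9
shift [ 0.007 -0.027 -0.003] turn [-0.  0.  0.]
```

View pics/w17.png

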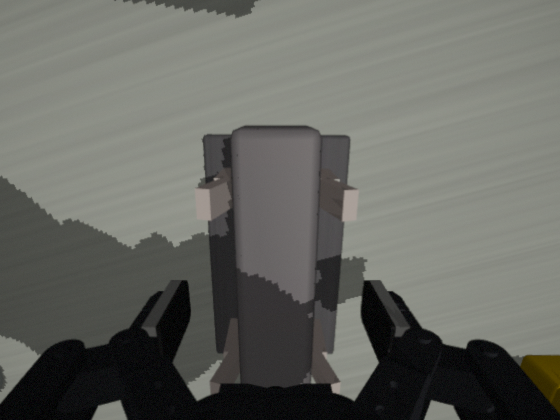

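The scanner rests in the forks and the fingers are clear. Rise.

```bash
python3 -m handwheel '[[0,-0.4,0,0,0,0],[0,-1.2,0,0,0,0],[0,-2.4,0,0,0,0],[0,-4,0,0,0,0],[0,-6,0,0,0,0]]'; python3 -m handwheel '[[-1,-0.5,0,0,0,0],[-2.5,-0.5,0,0,0,0],[-4,-0.5,0,0,0,0],[-5,-0.5,0,0,0,0],[-5,-0.5,0,0,0,0]]'; python3 -c "
from h import *
rel([.420,.2468,.0285],-15.77)
c=bot.camera('top'); cv2.imwrite('pics/t18.png',c['color'][:,:,::-1])
c=bot.camera('scene'); crop(c,140,110,400,290,3,'pics/s18.png')
"
```

```text
clock: 29.58
eef_pos: [0.4191, 0.2465, 0.1791]
tool_rot: [0.701, -0.097, 0.097, -0.7]
ft_force: [2.0, -0.2, -0.3]
grip_width: 0.0809
clock: 30.2
eef_pos: [0.2984, 0.2811, 0.1911]
tool_rot: [-0.7, 0.096, -0.096, 0.701]
ft_force: [0.0, -0.4, 0.7]
grip_width: 0.0813
eef [0.2984 0.2811 0.1911] yaw -15.61 F [ 0.  -0.4  0.7] w 0.0813 t 30.2
shift [ 5.05   6.506 -0.017] turn [-0.004  0.016  0.003]
```

View pics/t18.png

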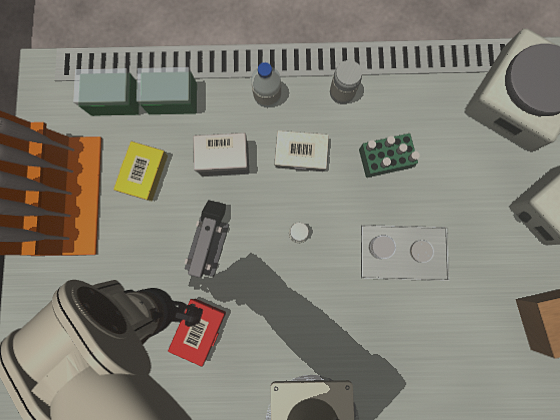

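View pics/s18.png

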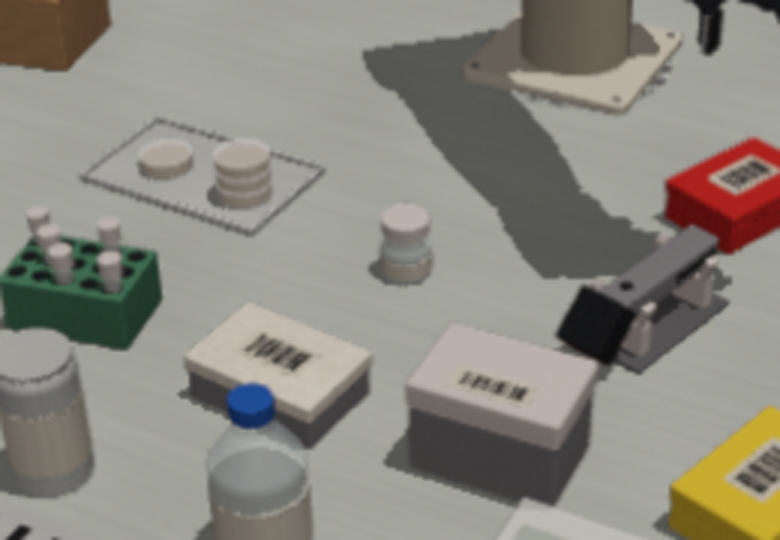

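The final pictures show the dish flat in the tray at (422,251) in top, and the scanner back in its rest at (208,240) with the nose the same way. The box and bystanders are at their original pixels.

```bash
python3 -c "
from h import *
print(bot.job_done())"
```

```text
the job is handed in; nothing more can be done
None
```

The job is done and handed in at about 30 s on the robot's clock. No verdict was reported, and I have no direct confirmation that the scanner read the label.

- **Dish:** I lifted it off the label upright and lowered it into the free half of the tray until contact at about 7 N. The last top and scene pictures show it flat, beside the stack.
- **Scan:** I held the scanner over the label for about 2.5 s. By calculation from the arm's pose, the window was 100 mm from the label centre, with the beam about 1.5 mm off it and the scan line within about 1° of straight across the bars. The scene camera put the label about 3 mm from the position I used, which is inside the 10 mm tolerance.
- **Scanner return:** I set it back in the rest at the pose it was taken from, with the nose the same way. The last pictures show it seated between the fork arms.
- **Other things:** The sample box and bystanders look to be where they started, judged by eye from the before and after pictures.

One thing did not match: the gripper read 52.5 mm on the 55 mm dish, so it was probably held slightly off centre. The dish did not slip in any picture.

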